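# Put the washed cup and brush caddy to dry

## Robot

A 7-joint arm with a two-finger parallel gripper is mounted at the origin on the work surface. World frame = base frame: x ahead of the robot, y to its left, z up, the work surface at z = 0. Lengths are in m, angles in rad, forces in N, time in s.
With the tool pointing down it reaches from about 0.4 to 0.85 m from the base axis. Payload 10.4 kg.
Tool frame: the origin (TCP) lies between the finger pads, 19 mm behind the fingertips; this is the grasp point; z points along the fingers, y is the line along which they close (so a half turn about z gives the same grasp; the last joint's range is limited). The gripper opens to 87 mm and grips with 3 to 60 N. Pads are 19 mm wide; open, the fingers measure 117 mm over their backs; the gripper's body (75 mm by 190 mm) begins 51 mm behind the grasp point.
Start: joints at [-1.372, 0.332, -0.065, 1.46, 0.022, 1.35, -0.088], TCP at [0.137, 0.61, 0.241] pointing down, gripper open.
Joint ranges: [-2.6, 2.6], [-0.5, 2.12], [-1.47, 1.34], [0.16, 2.42], [-1.27, 4.41], [0.06, 2.06], [-2.6, 2.6]. Speed limits (rad/s): [2.22, 2.22, 2.79, 2.79, 3.14, 3.14, 3.14].

## Interface

Orientations are given as a rotation vector (axis times angle).
In Python, from cell import arm gives the robot as it stands.
- The arm moves only by the shell command python3 -m inch 'ROWS' [FORCE]. ROWS is JSON, a list of rows, each a list of 3 entries, a list of its own where there are three numbers: the closure, from -1 (fully open) to 1 (shut), then the shift along the tool's x, y, z in mm, then the turn, a rotation vector about the tool's x, y, z in rad. In form: [[grip, [x, y, z], [rx, ry, rz]], ...]. A call has 1 to 20 rows; each row is the pose to reach, as a shift and turn from the pose commanded when the call began, along the tool's axes at that moment; what a row does not reach only later rows make up. A row lasts 1/8 s, in which the tool goes at most 62.5 mm and 10.7 degrees, less where a joint would pass 70% of its speed; a pose out of reach is approached as far as the arm can. A call with a gripper value outside its range is refused whole. The fingers move at their own pace and stop on an object; FORCE is the grip in N (left out, the last holds). Time passes only in rows, so rows that repeat a pose let the fingers close. It gives the time, the measured TCP pose, the force, the opening and the grip force at its end, in the units of the state.
- arm.get_state(): the state, without advancing time (a new reading comes with each control period).
- arm.capture(name): name is "scene" or "top" or "wrist"; returns a dict with "frame" (480x640x3 uint8, red, green, blue), "z_map" (480x640 float32, m along the optical axis (not along the pixel's ray), 0 where there is no reading), "fov_y" (degrees; the focal length in pixels is half the picture's height over the tangent of half this angle, whatever the lens; pixels are square), "cx", "cy" (the principal point, pixels), "view" (4x4, takes a point from world to camera coordinates); the wrist camera has in their place "mount" (4x4, takes a point from camera to tool coordinates, whose origin is the TCP and whose axes are the flange's). Camera axes: x right, y down, z forward; pixel columns grow to the right and rows downward; lengths in m; the calibration is good to about 2 mm. A picture is of the moment at which its call begins: read the wrist's pose just before it.
- arm.sign_off(): hands the job in; it is judged then, once.
The state is a dict: "time_s": time; "joints": joint angles; "joint_vel": joint speeds; "effort": joint torques, N m; "tcp_pos": TCP position; "tcp_rot": TCP orientation; "force": force on the tool from outside, world axes, zero at the start; "moment": the same for the moment, N m; "opening": opening from 0.0 (shut) to 1.0 (fully open); "grasp_force": force on a finger pad.
Only numpy, scipy, OpenCV 4.12 (cv2) and the standard library are available. Lean on these libraries where they do the work, as an engineer would, in place of code of your own. Each camera call takes 0.05 s, during which the arm holds its last target. There are 200 camera calls.

## Task

Put the washed things to dry at the drying station. Turn the eight-sided white cup over so that it stands mouth-down with its whole rim on the drain mat; hook the brush caddy over the rail at least 60 mm to either side of the paper band, and then slide it along the rail until its hook is centred on the band. Keep the caddy upright, and leave the other things where they are.

Things in the scene. Friction and masses are not known exactly. Their poses are not given: they have to be found in the camera images.
- cup: white stoneware cup, eight-sided with straight walls, 58 mm across facing flats, each flat 24 mm wide, 85 mm tall, wall 4 mm, about 0.16 kg. Origin: centre of its base's underside; z points from base to mouth; x and y are normal to flats (a flat every 45 degrees). Starts standing mouth-up among the clutter; laid on a flat it does not roll
- cup_rim (a point): centre of the cup's mouth, 85 mm from the base along the cup's z
- caddy: brush caddy 215 mm tall, 0.24 kg: tin 46 (x) x 60 (y) x 55 mm with brushes up to z = 92 mm; a strap at x = -21 mm rises to an upside-down-V hook; its tongue at x = +21 mm ends at z = 134 mm. Between (38 mm in x) the rail runs along y, entering from +x below the tongue. On top a wooden grip 24 (x) x 16 (y) mm, z 165 to 215 mm. Origin: centre of the underside
- caddy_hook (a point): 154.5 mm above the caddy's origin: where the rail's axis lies when the caddy hangs
- caddy_grip (a point): 197 mm above the caddy's origin, in the wooden grip: good TCP point to pinch from above along the caddy's y
- rack: drying station, fixed. Flat rubber drain mat 160 (x) x 340 (y) mm, its top 8 mm high, centred on the origin (at table level). A 12 mm steel rail runs along y at x = +120 mm, axis 200 mm high, on two posts at y = -195 and +195 mm that end level with it. Rack x points away from the robot, y along the rail
- band_mid (a point): centre, on the rail's axis, of the paper band 16 mm wide round the rail: the mark. It may sit anywhere from y = -100 to +100 mm of the rack; axes as the rack's. The band is only paper: the hook slides over it
- dish: bystander: round aluminium dish standing mouth-down on the mat, 70 mm across its rim, 34 mm high; origin at the underside's centre
- bottle: bystander: white bottle with a label, 58 mm diameter, 165 mm high; origin at the underside's centre
- jar: bystander: glass jar with a steel lid, 68 mm diameter, 85 mm high; origin at the underside's centre
- pot: bystander: small glass paint pot with a black cap, 40 mm diameter, 45 mm high; origin at the underside's centre
- foil: bystander: aluminium foil tray 110 (x) x 160 (y) x 38 mm; origin at the underside's centre
Not all that is in view belongs to the job. Leave any orange look-alike of the cup alone.

How it is judged:
By the outcome, as a careful person would: the job done as asked, in the order asked, and still so for the second after the job is handed in, with the robot touching nothing.
It also fails if it takes over 72 s, if anything falls off the work surface, if the arm or the gripper's body presses on something with over 40 N, if the wrist force passes 120 N, or if a joint passes its speed limit or range.

## Working session

There is one attempt and no reset: what is moved stays moved. The work goes in short steps, Python scripts to look and compute and a shell command to move; the robot and the scene stay as the last step left them, time stands still between calls to the robot, and variables do not carry over. Pictures are saved under pics/ and viewed, at most 10 in all, crops included, and the job is handed in when it is done.

```bash
ls; mkdir -p pics
cat > h.py <<'E'
import numpy as np, cv2
from cell import arm
from scipy.spatial.transform import Rotation as R
def cam(name):
    s=arm.get_state(); c=arm.capture(name)
    f=240/np.tan(np.radians(c["fov_y"])/2)
    if name=="wrist":
        T=np.eye(4);T[:3,:3]=R.from_rotvec(s["tcp_rot"]).as_matrix();T[:3,3]=s["tcp_pos"]
        W=T@np.array(c["mount"])
    else: W=np.linalg.inv(np.array(c["view"]))
    c["f"]=f;c["W"]=W;return c
def ray(c,u,v):
    d=np.array([(u-c["cx"])/c["f"],(v-c["cy"])/c["f"],1.]);return c["W"][:3,3],c["W"][:3,:3]@d
def onz(c,u,v,z):
    o,d=ray(c,u,v);return o+d*(z-o[2])/d[2]
def pts(c):
    v,u=np.mgrid[:480,:640];z=c["z_map"]
    P=np.stack([(u-c["cx"])/c["f"]*z,(v-c["cy"])/c["f"]*z,z],-1)@c["W"][:3,:3].T+c["W"][:3,3]
    P[z==0]=np.nan;return P
def proj(c,p):
    q=np.linalg.inv(c["W"])@np.r_[p,1];return q[0]/q[2]*c["f"]+c["cx"],q[1]/q[2]*c["f"]+c["cy"]
def save(c,n): cv2.imwrite("pics/"+n,c["frame"][:,:,::-1])
E
python3 - <<'E'
from h import *
import pickle
for n in("scene","top","wrist"):
    c=cam(n);save(c,n+"0.png");pickle.dump(c,open(n+"0.pkl","wb"));print(n,c["fov_y"],c["W"].round(3).tolist())
s=arm.get_state();print(s)
E
```

```text
pics
scene 57.153734795904484 [[0.708, 0.414, -0.572, 1.091], [0.706, -0.416, 0.573, -0.597], [-0.001, -0.809, -0.587, 0.741], [0.0, 0.0, 0.0, 1.0]]
top 52.40685904221795 [[-0.022, -0.982, 0.19, 0.299], [-1.0, 0.025, 0.012, -0.066], [-0.017, -0.19, -0.982, 1.259], [0.0, 0.0, 0.0, 1.0]]
wrist 61.69015478118937 [[0.22, 0.935, 0.279, 0.061], [0.975, -0.21, -0.065, 0.626], [-0.002, 0.287, -0.958, 0.384], [0.0, 0.0, 0.0, 1.0]]
{'time_s': 0.15, 'joints': array([-1.37161646,  0.33270328, -0.06467963,  1.46073714,  0.02161153,
        1.3499046 , -0.08848119]), 'joint_vel': array([ 0.00120094, -0.00154004,  0.00111425, -0.00419186, -0.00083399,
        0.0008691 , -0.00031312]), 'effort': array([ 1.13569986e-03, -6.23635840e+01,  2.47097318e-02, -3.90141463e+01,
       -6.13887934e-02,  3.73685954e-02,  1.13123510e-04]), 'tcp_pos': array([0.13743449, 0.60942569, 0.24065665]), 'tcp_rot': array([-3.47622210e-01, -3.12224669e+00,  1.65798628e-03]), 'force': array([-0.03714744, -0.15136314,  0.58971695]), 'moment': array([ 0.00653335,  0.02434346, -0.00670182]), 'grasp_force': 0.0, 'opening': 0.998827164601889}
```

View pics/scene0.png

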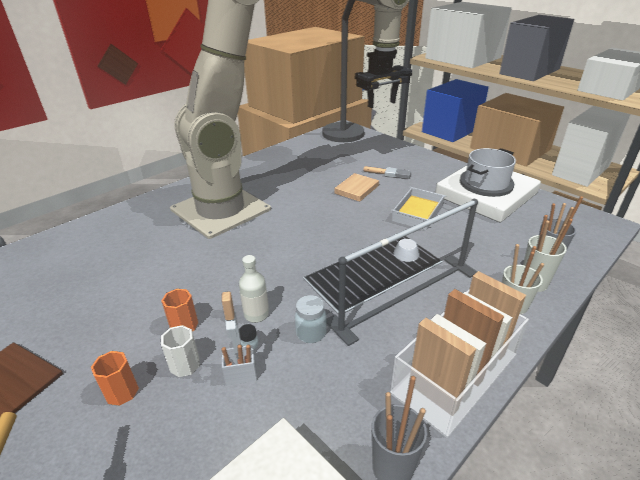

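View pics/top0.png

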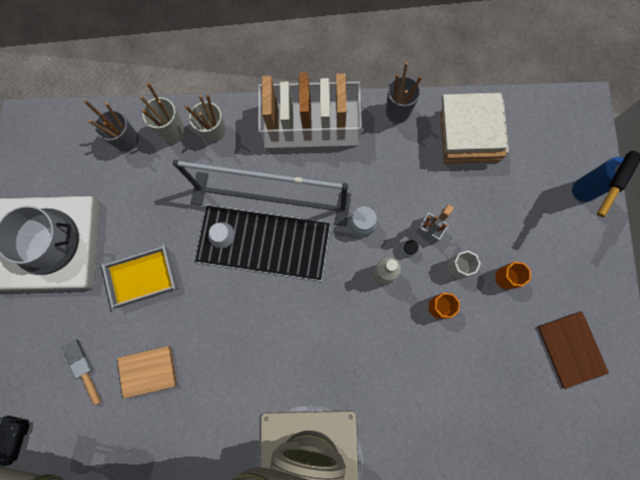

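Scene view: the white cup is at (180,350), with orange look-alikes at (180,310) and (115,378). The caddy is at (236,345), pot (248,337), bottle (254,290), jar (311,318) and dish (406,249). In the top view these are: cup (467,264), oranges (445,306) and (515,275), caddy (435,224), pot (411,247), bottle (388,270), jar (363,220), dish (221,235), and the band near (298,180).

Candidates for the cup are the white one at (467,264) and the orange ones at (445,306) and (515,275). By the description it is the white one. I'll check that in a close crop.

Run:
```python
from h import *
import pickle
t=pickle.load(open("top0.pkl","rb"));s=pickle.load(open("scene0.pkl","rb"))
a=cv2.resize(t["frame"][140:330,150:550],(800,380),interpolation=cv2.INTER_CUBIC)
b=cv2.resize(s["frame"][250:400,150:350],(293,220),interpolation=cv2.INTER_CUBIC)
b2=cv2.resize(s["frame"][190:340,300:500],(293,220),interpolation=cv2.INTER_CUBIC)
im=np.zeros((600,800,3),np.uint8);im[:380]=a;im[380:,:293]=b;im[380:,300:593]=b2
cv2.imwrite("pics/crop1.png",im[:,:,::-1])
P=pts(t)
def rect(n,m):
    m=m&np.isfinite(P[...,0]);q=P[m]; 
    r=cv2.minAreaRect((q[:,:2]*1000).astype(np.float32));print(n,len(q),"rect",np.round(r[0],1),np.round(r[1],1),round(r[2],1),"z",np.percentile(q[:,2],[2,50,98]).round(3))
V,U=np.mgrid[:480,:640]
for n,u,v,w in(("cup",467,264,16),("orA",445,306,17),("orB",515,275,18),("caddy",437,220,20),("pot",411,247,9),("bottle",388,270,15),("jar",363,220,15),("dish",221,235,15)):
    for zl in(0.025,):
        m=(abs(U-u)<w)&(abs(V-v)<w)&(P[...,2]>zl);rect(n,m)
    zt=np.nanpercentile(P[m][:,2],95);m2=m&(P[...,2]>zt-.008);rect("  top",m2)
# rail
m=(U>180)&(U<350)&(V>155)&(V<195)&(P[...,2]>.185)&(P[...,2]<.23);q=P[m]
print("rail n",len(q),q.min(0),q.max(0));l=cv2.fitLine(q[:,:2].astype(np.float32),cv2.DIST_HUBER,0,.01,.01).ravel();print(l,np.degrees(np.arctan2(l[1],l[0])))
hsv=cv2.cvtColor(t["frame"],cv2.COLOR_RGB2HSV)
for u in range(285,312,2):
    v=int(162+ (u-180)*(185-162)/165); 
    print(u,t["frame"][v-3:v+8,u].max(0),end=" ")
# mat
mk=((t["frame"].max(2)<45)&(U>190)&(U<335)&(V>200)&(V<282)).astype(np.uint8);mk=cv2.morphologyEx(mk,cv2.MORPH_CLOSE,np.ones((13,13)))
k=max(cv2.findContours(mk,0,2)[0],key=cv2.contourArea);r=cv2.boxPoints(cv2.minAreaRect(k));print("\nmat",r,[onz(t,*x,.008).round(3).tolist() for x in r])
```

```text
cup 414 rect [ 464.6 -393.3] [57.5 59.6] 17.1 z [0.027 0.071 0.09 ]
  top 147 rect [ 464.8 -393.3] [57.1 59.4] 17.1 z [0.08  0.086 0.091]
orA 387 rect [ 364.8 -337.5] [58.3 57.8] 81.4 z [0.027 0.072 0.089]
  top 152 rect [ 364.9 -337.6] [58.  57.8] 81.0 z [0.081 0.086 0.09 ]
orB 545 rect [ 435.5 -512.5] [59.2 58.4] 79.7 z [0.027 0.065 0.089]
  top 162 rect [ 435.6 -512.7] [58.3 58.3] 77.4 z [0.08  0.086 0.091]
caddy 554 rect [ 564.9 -324.4] [60.1 47.5] 55.6 z [0.03  0.081 0.217]
  top 79 rect [ 565.6 -325.2] [15.9 24.9] 54.3 z [0.21  0.215 0.219]
pot 172 rect [ 514.1 -266.2] [35.9 33.3] 88.4 z [0.036 0.046 0.05 ]
  top 158 rect [ 514.1 -266.2] [35.9 33.3] 88.4 z [0.042 0.046 0.05 ]
bottle 551 rect [ 451.7 -199.2] [55.8 55.7] 86.2 z [0.034 0.113 0.168]
  top 113 rect [ 452.7 -199.8] [24.7 24.8] 85.9 z [0.161 0.166 0.171]
jar 619 rect [ 580.6 -147. ] [62.5 63.9] 23.1 z [0.037 0.085 0.09 ]
  top 431 rect [ 584.2 -147.7] [57.7 58.2] 36.9 z [0.082 0.086 0.091]
dish 417 rect [563.9 221.2] [58.7 58.1] 44.2 z [0.026 0.042 0.048]
  top 303 rect [564.9 222.1] [50.5 51.7] 23.8 z [0.039 0.043 0.048]
rail n 904 [ 0.62067452 -0.1058858   0.18562841] [0.69848019 0.27232388 0.2119535 ]
[0.17170142 0.985149   0.6563076  0.06754997] 80.113235
285 [156 164 169] 287 [155 162 169] 289 [155 163 169] 291 [156 164 170] 293 [154 162 168] 295 [186 186 178] 297 [200 196 183] 299 [201 199 186] 301 [194 193 182] 303 [156 163 169] 305 [156 164 170] 307 [156 163 169] 309 [153 161 167] 311 [156 164 170] 
mat [[195.23538 261.40704]
 [203.20657 205.03934]
 [328.598   222.77145]
 [320.6268  279.13916]] [[0.496, 0.288, 0.008], [0.647, 0.271, 0.008], [0.59, -0.062, 0.008], [0.441, -0.038, 0.008]]
```

View pics/crop1.png

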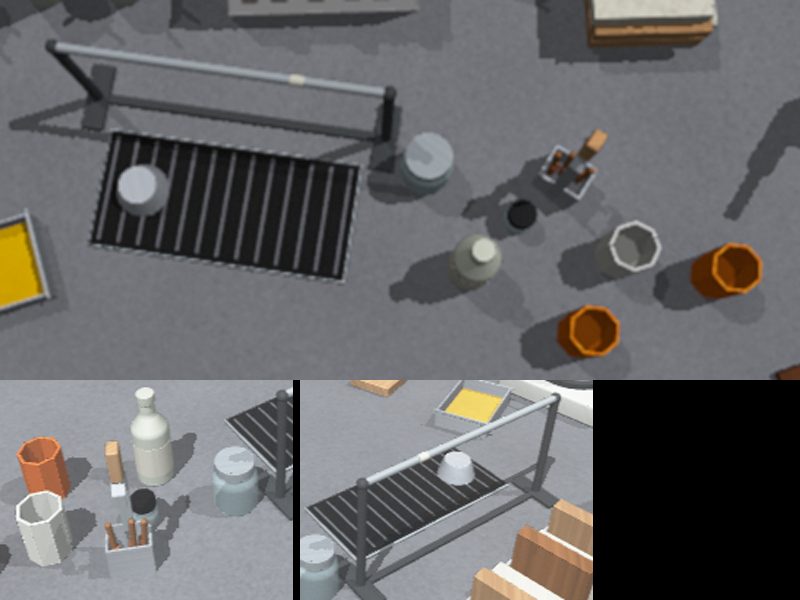

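The crop confirms the white eight-sided cup at crop (633,248), with the orange ones at (726,270) and (590,330). The band is at crop (297,79). Next I need the caddy's facing, the band position and a motion helper.

```bash
cat >> h.py <<'E'
def pose(hdeg,pdeg):
    "tool: x toward heading h when vertical (p=90); p=45 leans tool z toward +h"
    h=np.radians(hdeg);p=np.radians(pdeg);H=np.array([np.cos(h),np.sin(h),0]);Z=np.array([0,0,1.])
    z=np.cos(p)*H-np.sin(p)*Z;x=np.sin(p)*H+np.cos(p)*Z;return np.stack([x,np.cross(z,x),z],1)
def delta(pos,M,frm=None):
    s=arm.get_state();p0,R0=(s["tcp_pos"],R.from_rotvec(s["tcp_rot"]).as_matrix()) if frm is None else frm
    print("shift",(R0.T@(np.array(pos)-p0)*1000).round(1).tolist(),"turn",R.from_matrix(R0.T@M).as_rotvec().round(3).tolist())
RY=np.array([.1717,.9851,0]);RX=np.array([.9851,-.1717,0])
E
python3 - <<'E'
from h import *
import pickle
t=pickle.load(open("top0.pkl","rb"));s=pickle.load(open("scene0.pkl","rb"))
c0=np.array([.565,-.3248]);ax=np.array([np.cos(np.radians(-35)),np.sin(np.radians(-35))]);ay=np.array([-ax[1],ax[0]])
for c in(t,s):
    P=pts(c);d=P[...,:2]-c0;m=(np.hypot(d[...,0],d[...,1])<.05)
    for lo,hi in((.06,.095),(.098,.128),(.138,.16),(.168,.22)):
        k=m&(P[...,2]>lo)&(P[...,2]<hi);print(lo,k.sum(),"x",np.percentile(d[k]@ax,[5,50,95]).round(3),"y",np.percentile(d[k]@ay,[5,50,95]).round(3)) if k.sum() else print(lo,0)
# band
for n,c,box in(("top",t,(285,312,165,195)),("scene",s,(340,430,225,265))):
    F=c["frame"].astype(int);V,U=np.mgrid[:480,:640]
    m=(F[...,0]-F[...,2]>8)&(F[...,0]>140)&(U>box[0])&(U<box[1])&(V>box[2])&(V<box[3])
    u,v=U[m].mean(),V[m].mean();q=onz(c,u,v,.205 if n=="top" else .203);print(n,m.sum(),u,v,q.round(4))
    P=pts(c);print(np.nanmedian(P[m],0))
E
```

```text
0.06 89 x [-0.023  0.002  0.009] y [-0.022  0.005  0.026]
0.098 26 x [-0.023 -0.023  0.   ] y [-0.007  0.     0.008]
0.138 56 x [-0.023 -0.019  0.018] y [-0.008  0.     0.008]
0.168 127 x [-0.012 -0.005  0.01 ] y [-0.007  0.001  0.008]
0.06 246 x [-0.022  0.005  0.012] y [-0.026  0.     0.021]
0.098 30 x [-0.022 -0.021 -0.019] y [0.    0.003 0.005]
0.138 118 x [0.011 0.02  0.022] y [-0.01  -0.003  0.005]
0.168 282 x [-0.009  0.009  0.011] y [-0.01  -0.002  0.005]
top 27 298.0 179.25925925925927 [0.6464 0.0043 0.205 ]
[0.64575996 0.00437714 0.20699417]
scene 4 384.5 243.5 [0.6504 0.0009 0.203 ]
[0.64970855 0.00141177 0.20249774]
```

Run:
```python
from h import *
delta([.44,-.40,.33],pose(62,90))
```

```text
shift [-517.2, -918.3, -88.3] turn [-0.001, 0.001, 1.838]
```

The strap sits at x=-21 along azimuth -35°, so the caddy's +x is at azimuth -35° and it can be hooked from the mat side. The band is at rack y ≈ -68 mm. The cup comes first, going round through a waypoint.

Run:
```python
from h import *
delta([.50,.15,.36],pose(100,90));delta([.43,-.42,.33],pose(62,90))
```

```text
shift [-454.7, -368.6, -118.9] turn [-0.001, 0.001, 1.175]
shift [-511.8, -940.0, -88.3] turn [-0.001, 0.001, 1.838]
```

```bash
python3 -m inch '[[-1,[-455,-369,-119],[0,0,1.175]],[-1,[-455,-369,-119],[0,0,1.175]],[-1,[-455,-369,-119],[0,0,1.175]],[-1,[-455,-369,-119],[0,0,1.175]],[-1,[-455,-369,-119],[0,0,1.175]],[-1,[-455,-369,-119],[0,0,1.175]],[-1,[-455,-369,-119],[0,0,1.175]],[-1,[-455,-369,-119],[0,0,1.175]],[-1,[-512,-940,-88],[0,0,1.838]],[-1,[-512,-940,-88],[0,0,1.838]],[-1,[-512,-940,-88],[0,0,1.838]],[-1,[-512,-940,-88],[0,0,1.838]],[-1,[-512,-940,-88],[0,0,1.838]],[-1,[-512,-940,-88],[0,0,1.838]],[-1,[-512,-940,-88],[0,0,1.838]],[-1,[-512,-940,-88],[0,0,1.838]],[-1,[-512,-940,-88],[0,0,1.838]],[-1,[-512,-940,-88],[0,0,1.838]],[-1,[-512,-940,-88],[0,0,1.838]],[-1,[-512,-940,-88],[0,0,1.838]]]' 20
python3 - <<'E'
from h import *
print(arm.get_state()["joints"].round(2))
c=cam("wrist");save(c,"w1.png");P=pts(c)
F=c["frame"].astype(int);m=(np.hypot(P[...,0]-.465,P[...,1]+.393)<.045)&(P[...,2]>.078)&(P[...,2]<.094)&(F.max(2)-F.min(2)<40)
q=P[m];print(len(q),cv2.minAreaRect((q[:,:2]*1000).astype(np.float32)),np.median(q[:,2]))
E
```

```text
time_s: 2.65
tcp_pos: [0.4287, -0.4218, 0.3284]
tcp_rot: [-2.696, -1.612, 0.004]
force: [0.4, 0.8, 0.3]
opening: 1.0
grasp_force: 0.0
[-0.11  0.4   1.11  1.43 -0.35  1.53  0.49]
878 ((464.0137634277344, -395.225830078125), (57.24268341064453, 57.43305206298828), 61.537506103515625) 0.08487905128373058
```

View pics/w1.png

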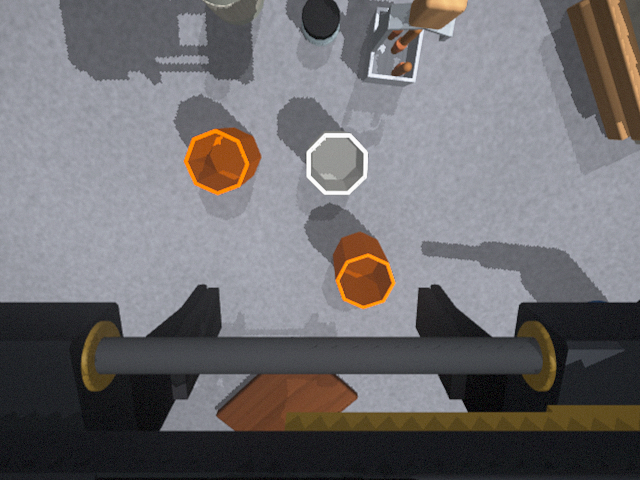

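The cup is at (337,163) in the wrist view, with its flats square to the image. Next I tilt the tool to 45°, backed off along its approach line.

Run:
```python
from h import *
M=pose(61.5,45);g=np.array([.4645,-.3945,.048]);delta(g-.2*M[:,2],M)
```

```text
shift [-102.0, 17.9, 139.3] turn [-0.004, 0.786, 0.006]
```

```bash
python3 -m inch '[[-1,[-102,18,80],[0,0.3,0]],[-1,[-102,18,100],[0,0.6,0]],[-1,[-102,18,139],[0,0.786,0]],[-1,[-102,18,139],[0,0.786,0]],[-1,[-102,18,139],[0,0.786,0]],[-1,[-102,18,139],[0,0.786,0]],[-1,[-102,18,139],[0,0.786,0]]]'
python3 - <<'E'
from h import *
print(arm.get_state()["joints"].round(2))
M=pose(61.5,45);g=np.array([.4645,-.3945,.048]);delta(g,M)
c=cam("wrist");P=pts(c)
F=c["frame"].astype(int);m=(np.hypot(P[...,0]-.465,P[...,1]+.393)<.045)&(P[...,2]>.078)&(P[...,2]<.094)&(F.max(2)-F.min(2)<40)
q=P[m];print(len(q),cv2.minAreaRect((q[:,:2]*1000).astype(np.float32)),np.median(q[:,2]))
E
```

```text
time_s: 3.58
tcp_pos: [0.4, -0.5175, 0.1915]
tcp_rot: [-2.217, -1.337, -0.916]
force: [0.9, -0.5, 0.9]
opening: 0.997
grasp_force: 0.0
[ 0.76  0.87  0.7   1.14 -1.01  1.93  0.9 ]
shift [-2.7, -0.7, 199.7] turn [-0.007, 0.003, 0.009]
1605 ((463.3740234375, -395.6874084472656), (58.60068130493164, 58.42866134643555), 16.128816604614258) 0.08466510200739247
```

```bash
python3 -m inch '[[-1,[-2,-1,60],[0,0,0]],[-1,[-2,-1,115],[0,0,0]],[-1,[-2,-1,150],[0,0,0]],[-1,[-2,-1,180],[0,0,0]],[-1,[-2,-1,198],[0,0,0]],[-1,[-2,-1,199],[0,0,0]],[0.6,[-2,-1,199],[0,0,0]],[0.6,[-2,-1,199],[0,0,0]],[0.6,[-2,-1,199],[0,0,0]],[0.6,[-2,-1,199],[0,0,0]]]' 25
python3 -c "
from h import *
print(arm.get_state()['joints'].round(2))"
```

```text
time_s: 4.88
tcp_pos: [0.4625, -0.3953, 0.0483]
tcp_rot: [-2.218, -1.331, -0.919]
force: [-0.5, -1.1, 1.7]
opening: 0.658
grasp_force: 25.0
[ 0.54  0.87  0.64  1.5  -1.07  1.62  1.  ]
```

```bash
cat >> h.py <<'E'
O=np.array([.543,.112,0])
def rk(x,y,z): return O+x*RX+y*RY+np.array([0,0,z])
E
python3 - <<'E'
from h import *
s=arm.get_state();delta(np.array(s["tcp_pos"])+[0,0,.23],pose(61.5,45))
print(rk(-.035,-.09,0))
delta(rk(-.035,-.09,.28),pose(75,90));delta(rk(-.035,-.09,.20),pose(80,135))
E
```

```text
shift [162.7, 0.0, -162.6] turn [-0.005, -0.0, 0.006]
[0.4930685 0.0293505 0.       ]
shift [439.0, -172.7, 111.5] turn [0.09, -0.782, -0.216]
shift [382.4, -172.7, 168.1] turn [0.0, -1.557, -0.35]
```

```bash
python3 -m inch '[[0.6,[30,0,-30],[0,0,0]],[0.6,[70,0,-70],[0,0,0]],[0.6,[163,0,-163],[0,0,0]],[0.6,[163,0,-163],[0,0,0]],[0.6,[163,0,-163],[0,0,0]],[0.6,[163,0,-163],[0,0,0]],[0.6,[439,-173,111],[0.09,-0.782,-0.216]],[0.6,[439,-173,111],[0.09,-0.782,-0.216]],[0.6,[439,-173,111],[0.09,-0.782,-0.216]],[0.6,[439,-173,111],[0.09,-0.782,-0.216]],[0.6,[439,-173,111],[0.09,-0.782,-0.216]],[0.6,[439,-173,111],[0.09,-0.782,-0.216]],[0.6,[439,-173,111],[0.09,-0.782,-0.216]],[0.6,[439,-173,111],[0.09,-0.782,-0.216]],[0.6,[439,-173,111],[0.09,-0.782,-0.216]]]'
python3 - <<'E'
from h import *
print(arm.get_state()["joints"].round(2))
delta(rk(-.035,-.09,.15),pose(80,135))
E
```

```text
time_s: 6.75
tcp_pos: [0.4915, 0.0339, 0.278]
tcp_rot: [-2.482, -1.922, 0.006]
force: [-0.6, -1.5, -1.7]
opening: 0.667
grasp_force: 25.0
[-0.67  0.    0.52  1.77 -0.    1.38 -0.41]
shift [-3.8, 3.2, 128.0] turn [-0.035, -0.784, -0.073]
```

```bash
python3 -m inch '[[0.6,[-4,3,20],[-0.01,-0.15,-0.01]],[0.6,[-4,3,50],[-0.02,-0.3,-0.03]],[0.6,[-4,3,80],[-0.03,-0.45,-0.04]],[0.6,[-4,3,110],[-0.03,-0.6,-0.06]],[0.6,[-4,3,128],[-0.035,-0.784,-0.073]],[0.6,[-4,3,128],[-0.035,-0.784,-0.073]],[0.6,[-4,3,128],[-0.035,-0.784,-0.073]]]'
python3 - <<'E'
from h import *
print(arm.get_state()["joints"].round(2));c=cam("scene");cv2.imwrite("pics/s2.png",cv2.resize(c["frame"][150:350,220:500],(560,400))[:,:,::-1])
delta(rk(-.035,-.09,.040),pose(80,135))
E
```

```text
time_s: 7.62
tcp_pos: [0.4947, 0.0236, 0.1531]
tcp_rot: [1.943, 1.611, -0.796]
force: [1.1, -0.3, -0.7]
opening: 0.666
grasp_force: 25.0
[-0.86  0.46  0.42  1.76  0.44  1.47 -0.78]
shift [83.9, -3.6, 77.1] turn [-0.003, -0.006, -0.012]
```

View pics/s2.png

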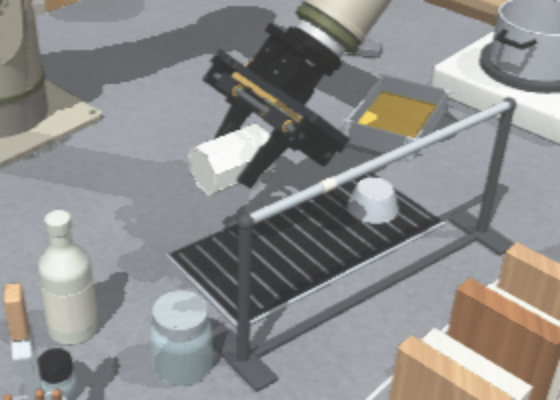

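The cup is horizontal at crop (230,158), with its base end at left (207,175). I'll lower it until it touches the mat.

```bash
python3 -m inch '[[0.6,[25,-1,23],[0,0,0]],[0.6,[50,-2,46],[0,0,0]],[0.6,[70,-3,63],[0,0,0]],[0.6,[79,-4,72],[0,0,-0.01]],[0.6,[82,-4,75],[0,0,-0.01]],[0.6,[84,-4,77],[0,0,-0.01]],[0.6,[85,-4,78],[0,0,-0.01]],[0.6,[86,-4,79],[0,0,-0.01]]]'
```

```text
time_s: 8.68
tcp_pos: [0.4924, 0.0308, 0.0375]
tcp_rot: [1.932, 1.621, -0.802]
force: [-4.2, 5.3, 23.1]
opening: 0.664
grasp_force: 25.0
```

```bash
python3 -m inch '[[-1,[0,0,0],[0,0,0]],[-1,[0,0,0],[0,0,0]],[-1,[0,0,0],[0,0,0]],[-1,[0,0,-40],[0,0,0]],[-1,[0,0,-100],[0,0,0]],[-1,[0,0,-160],[0,0,0]],[-1,[0,0,-200],[0,0,0]],[-1,[0,0,-200],[0,0,0]]]'
python3 - <<'E'
from h import *
c=cam("wrist");P=pts(c);F=c["frame"].astype(int)
m=(np.hypot(P[...,0]-.4924,P[...,1]-.0308)<.085)&(P[...,2]>.022)&(P[...,2]<.09)&(F.min(2)>90);q=P[m]
print(len(q),cv2.minAreaRect((q[:,:2]*1000).astype(np.float32)),np.percentile(q[:,2],[2,50,98]))
t=cam("top");P=pts(t);F=t["frame"].astype(int)
m=(np.hypot(P[...,0]-.4924,P[...,1]-.0308)<.085)&(P[...,2]>.05)&(P[...,2]<.09)&(F.min(2)>90);q=P[m]
if len(q):print(len(q),cv2.minAreaRect((q[:,:2]*1000).astype(np.float32)),np.percentile(q[:,2],[2,50,98]))
s=arm.get_state();print(s["tcp_pos"],s["joints"].round(2))
M=pose(80,90);delta(rk(-.035,-.15,.28),M)
M=pose(80,45);delta(np.array([.4915,.024,.039])-.17*M[:,2],M)
E
```

```text
time_s: 9.68
tcp_pos: [0.5178, 0.1723, 0.1786]
tcp_rot: [1.932, 1.626, -0.796]
force: [0.3, 0.3, -0.5]
opening: 0.999
grasp_force: 0.0
3978 ((492.1522521972656, 25.357362747192383), (88.52838897705078, 58.13692855834961), 80.06898498535156) [0.02277762 0.06067279 0.06647017]
747 ((493.2196350097656, 26.41985321044922), (84.74293518066406, 57.79291915893555), 79.93287658691406) [0.05095445 0.06382645 0.07113131]
[0.51676842 0.16900046 0.17668984] [-0.94  0.61  0.36  1.47  0.34  1.67 -0.82]
shift [-215.7, 0.9, 69.4] turn [-0.004, 0.785, 0.0]
shift [-176.8, 0.6, 201.3] turn [-0.004, 1.57, -0.001]
```

```bash
python3 -m inch '[[-1,[-60,0,-10],[0,0.15,0]],[-1,[-110,0,20],[0,0.35,0]],[-1,[-160,0,50],[0,0.55,0]],[-1,[-216,1,69],[0,0.785,0]],[-1,[-216,1,69],[0,0.785,0]],[-1,[-216,1,100],[0,0.95,0]],[-1,[-216,1,140],[0,1.1,0]],[-1,[-200,1,180],[0,1.3,0]],[-1,[-177,1,201],[0,1.57,0]],[-1,[-177,1,201],[0,1.57,0]],[-1,[-177,1,201],[0,1.57,0]],[-1,[-177,1,201],[0,1.57,0]]]'
python3 - <<'E'
from h import *
s=arm.get_state();print(s["tcp_pos"],s["joints"].round(2))
M=pose(80,45);delta(np.array([.4913,.018,.039]),M)
E
```

```text
time_s: 11.28
tcp_pos: [0.4712, -0.0936, 0.16]
tcp_rot: [-1.933, -1.618, -0.795]
force: [0.6, 0.4, 0.2]
opening: 0.999
grasp_force: 0.0
[ 0.47116963 -0.09363361  0.15997244] [-0.09  0.41  0.78  1.91 -0.93  1.53  0.87]
shift [-5.0, 0.7, 165.8] turn [-0.002, 0.002, -0.003]
```

```bash
python3 -m inch '[[-1,[-2,0,55],[0,0,0]],[-1,[-5,0,105],[0,0,0]],[-1,[-5,0,145],[0,0,0]],[-1,[-5,0,165],[0,0,0]],[-1,[-5,0,166],[0,0,0]],[0.6,[-5,0,166],[0,0,0]],[0.6,[-5,0,166],[0,0,0]],[0.6,[-5,0,166],[0,0,0]],[0.6,[-5,0,166],[0,0,0]],[0.6,[10,0,151],[0,0,0]],[0.6,[40,0,121],[0,0,0]],[0.6,[80,0,81],[0,0,0]],[0.6,[120,0,41],[0,0,0]],[0.6,[120,0,41],[0,0,0]]]' 25
python3 - <<'E'
from h import *
s=arm.get_state();print(s["joints"].round(2))
delta(rk(-.035,-.10,.15),pose(80,135))
delta(rk(-.035,-.10,.20),pose(80,90))
E
```

```text
time_s: 13.02
tcp_pos: [0.4929, 0.0176, 0.2198]
tcp_rot: [-1.931, -1.621, -0.806]
force: [-0.3, -0.5, -3.5]
opening: 0.666
grasp_force: 25.0
[-0.32  0.19  0.75  1.96 -0.9   1.4   0.59]
shift [-48.3, -2.1, 50.4] turn [0.005, -1.573, -0.001]
shift [-12.9, -1.9, 15.1] turn [0.004, -0.787, 0.001]
```

```bash
python3 -m inch '[[0.6,[-4,-2,5],[0,-0.18,0]],[0.6,[-7,-2,8],[0,-0.36,0]],[0.6,[-10,-2,11],[0,-0.54,0]],[0.6,[-13,-2,15],[0,-0.72,0]],[0.6,[-22,-2,24],[0,-0.9,0]],[0.6,[-31,-2,33],[0,-1.08,0]],[0.6,[-40,-2,42],[0,-1.26,0]],[0.6,[-48,-2,50],[0,-1.44,0]],[0.6,[-48,-2,50],[0,-1.573,0]],[0.6,[-48,-2,50],[0,-1.573,0]],[0.6,[-48,-2,50],[0,-1.573,0]]]'
python3 - <<'E'
from h import *
s=arm.get_state();print(s["joints"].round(2))
delta(rk(-.035,-.10,.065),pose(80,135))
c=cam("scene");cv2.imwrite("pics/s3.png",cv2.resize(c["frame"][150:350,220:500],(560,400))[:,:,::-1])
P=pts(c);d=np.hypot(P[...,0]-s["tcp_pos"][0],P[...,1]-s["tcp_pos"][1]);F=c["frame"];m=(d<.05)&(F.min(2)>130)&(P[...,2]<.22);print(m.sum(),s["tcp_pos"][2]-np.percentile(P[m][:,2],[0.5,2,50,98]))
E
```

```text
time_s: 14.4
tcp_pos: [0.4893, 0.0192, 0.1465]
tcp_rot: [1.933, 1.621, -0.804]
force: [-0.0, -0.9, -1.9]
opening: 0.671
grasp_force: 25.0
[-0.93  0.47  0.51  1.78  0.41  1.44 -0.75]
shift [58.0, 2.3, 57.2] turn [-0.004, -0.001, 0.001]
889 [ 0.04874698  0.04633125 -0.0179724  -0.03748923]
```

View pics/s3.png

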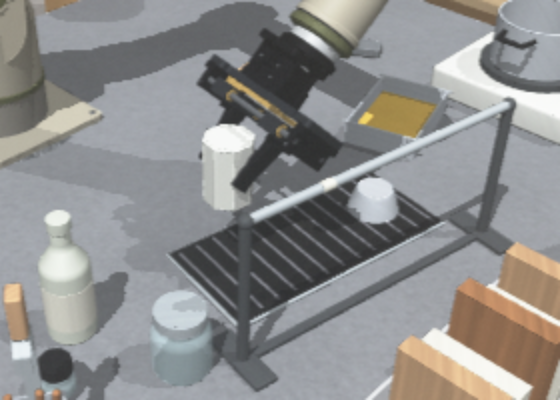

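The cup is now mouth-down at crop (228,168), base on top. I'll lower it.

```bash
python3 -m inch '[[0.6,[20,2,20],[0,0,0]],[0.6,[40,2,40],[0,0,0]],[0.6,[55,2,54],[0,0,0]],[0.6,[59,2,58],[0,0,0]],[0.6,[61,2,60],[0,0,0]],[0.6,[62,2,61],[0,0,0]],[0.6,[62,2,61],[0,0,0]]]'
```

```text
time_s: 15.32
tcp_pos: [0.4914, 0.0206, 0.06]
tcp_rot: [1.931, 1.621, -0.803]
force: [-0.3, -0.2, -2.1]
opening: 0.661
grasp_force: 25.0
```

```bash
python3 -m inch '[[0.6,[0.7,0,0.7],[0,0,0]],[0.6,[1.4,0,1.4],[0,0,0]],[0.6,[2,0,2],[0,0,0]],[0.6,[2,0,2],[0,0,0]]]'
```

```text
time_s: 15.82
tcp_pos: [0.4913, 0.0205, 0.0578]
tcp_rot: [1.93, 1.62, -0.805]
force: [-4.3, 3.2, 10.0]
opening: 0.664
grasp_force: 25.0
```

```bash
python3 -m inch '[[-0.3,[0,0,0],[0,0,0]],[-1,[0,0,0],[0,0,0]],[-1,[0,0,0],[0,0,0]],[-1,[0,0,-30],[0,0,0]],[-1,[0,0,-80],[0,0,0]],[-1,[0,0,-140],[0,0,0]],[-1,[0,0,-200],[0,0,0]],[-1,[0,0,-200],[0,0,0]]]'
python3 - <<'E'
from h import *
t=cam("top");P=pts(t);F=t["frame"].astype(int)
m=(np.hypot(P[...,0]-.4914,P[...,1]-.0206)<.06)&(P[...,2]>.03)&(P[...,2]<.11)&(F.min(2)>90);q=P[m]
print(cv2.minAreaRect((q[:,:2]*1000).astype(np.float32)),np.percentile(q[:,2],[2,50,98]))
k=q[q[:,2]>.08];print(len(k),np.linalg.lstsq(np.c_[k[:,:2]-k[:,:2].mean(0),np.ones(len(k))],k[:,2],rcond=None)[0])
s=arm.get_state();print(s["tcp_pos"],s["joints"].round(2))
print((q[:,:2].mean(0)-O[:2])@np.c_[RX[:2],RY[:2]])
delta([.50,-.10,.36],pose(145,90))
delta([.545,-.36,.36],pose(145,90))
E
```

```text
time_s: 16.82
tcp_pos: [0.5176, 0.1639, 0.2]
tcp_rot: [1.929, 1.625, -0.795]
force: [0.3, 0.2, -1.1]
opening: 1.0
grasp_force: 0.0
((492.6911926269531, 19.48755645751953), (58.2759895324707, 58.21591567993164), 79.5663833618164) [0.06027018 0.09326616 0.09795546]
484 [0.00938492 0.0031241  0.09332778]
[0.51683606 0.1613566  0.19847663] [-1.    0.59  0.46  1.47  0.32  1.68 -0.77]
[-0.03490802 -0.10135958]
shift [-298.4, 28.1, 69.8] turn [-0.445, 0.697, -1.071]
shift [-474.1, 117.2, 245.2] turn [-0.445, 0.697, -1.071]
```

The cup stands flat on the mat at rack (-35,-101) with its top at 93 mm. The caddy is next.

```bash
python3 -m inch '[[-1,[-60,0,-20],[-0.06,0.1,-0.15]],[-1,[-120,5,0],[-0.13,0.2,-0.31]],[-1,[-180,15,20],[-0.19,0.3,-0.46]],[-1,[-240,20,50],[-0.25,0.4,-0.61]],[-1,[-298,28,70],[-0.32,0.5,-0.77]],[-1,[-298,28,70],[-0.38,0.6,-0.92]],[-1,[-350,55,122],[-0.445,0.697,-1.071]],[-1,[-400,80,172],[-0.445,0.697,-1.071]],[-1,[-474,117,245],[-0.445,0.697,-1.071]],[-1,[-474,117,245],[-0.445,0.697,-1.071]],[-1,[-474,117,245],[-0.445,0.697,-1.071]],[-1,[-474,117,245],[-0.445,0.697,-1.071]],[-1,[-474,117,245],[-0.445,0.697,-1.071]]]'
python3 - <<'E'
from h import *
s=arm.get_state();print(s["tcp_pos"],s["joints"].round(2))
c=cam("wrist");save(c,"w2.png")
for c in(c,cam("top"),cam("scene")):
    P=pts(c);m=(np.hypot(P[...,0]-.565,P[...,1]+.325)<.04)&(P[...,2]>.205)&(P[...,2]<.225);q=P[m]
    if len(q)>9:print(len(q),cv2.minAreaRect((q[:,:2]*1000).astype(np.float32)),np.median(q[:,2]))
delta([.565,-.325,.197],pose(145,90))
E
```

```text
time_s: 18.5
tcp_pos: [0.5425, -0.3616, 0.3591]
tcp_rot: [-0.95, -2.991, 0.003]
force: [0.9, -0.1, -0.3]
opening: 1.0
grasp_force: 0.0
[ 0.54251561 -0.36159113  0.35907566] [-0.07  0.48  0.92  1.21 -0.37  1.63  1.72]
719 ((563.11376953125, -326.46234130859375), (16.147903442382812, 23.733112335205078), 55.78362274169922) 0.21470787238717115
122 ((562.8629150390625, -326.8725280761719), (16.291175842285156, 25.471336364746094), 50.42403793334961) 0.21501348499359763
shift [2.4, 40.7, 163.3] turn [-0.001, -0.001, -0.0]
```

View pics/w2.png

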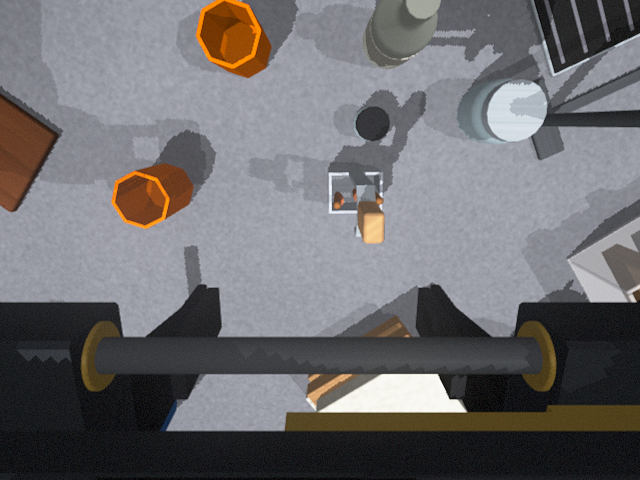

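The grip is at (372,220) in the wrist view, with yaw confirmed. Now I descend and pinch.

```bash
python3 -m inch '[[-1,[1,41,40],[0,0,0]],[-1,[1,40,95],[0,0,0]],[-1,[1,40,140],[0,0,0]],[-1,[1,40,162],[0,0,0]],[-1,[1,40,162],[0,0,0]],[-1,[1,40,162],[0,0,0]],[0.9,[1,40,162],[0,0,0]],[0.9,[1,40,162],[0,0,0]],[0.9,[1,40,162],[0,0,0]],[0.9,[1,40,162],[0,0,0]],[0.9,[1,40,162],[0,0,0]]]' 45
```

```text
time_s: 20.02
tcp_pos: [0.5653, -0.3279, 0.1982]
tcp_rot: [-0.948, -2.994, 0.003]
force: [-0.3, 0.3, -0.1]
opening: 0.518
grasp_force: 0.0
```

```bash
python3 -m inch '[[0.95,[0,0,0],[0,0,0]],[0.95,[0,0,0],[0,0,0]],[0.95,[0,0,0],[0,0,0]],[0.95,[0,0,0],[0,0,0]]]' 45
python3 - <<'E'
from h import *
s=arm.get_state();print(s["tcp_pos"],s["opening"],s["grasp_force"])
b=np.array([.647,.003,0]);e=b+.085*RY
print(e,(b-O)@RY,(b-O)@RX)
delta(np.array(s["tcp_pos"])+[0,0,.15],pose(145,90))
delta(e-.13*RX+[0,0,.34],pose(170,90))
E
```

```text
time_s: 20.52
tcp_pos: [0.5654, -0.3279, 0.1982]
tcp_rot: [-0.947, -2.994, 0.003]
force: [0.3, -0.2, -0.0]
opening: 0.18
grasp_force: 45.0
[ 0.56539119 -0.32786219  0.1982172 ] 0.1799177277448216 44.97024360112846
[0.6615945 0.0867335 0.       ] -0.0895191 0.12116569999999999
shift [0.1, -0.3, -150.0] turn [-0.002, -0.001, -0.002]
shift [277.5, 338.8, -142.3] turn [-0.002, -0.001, -0.438]
```

Caddy is pinched (15.7 mm opening, 45 N). I'll lift it and carry it to the rail.

```bash
python3 -m inch '[[0.95,[0,0,-15],[0,0,0]],[0.95,[0,0,-50],[0,0,0]],[0.95,[0,0,-100],[0,0,0]],[0.95,[0,0,-142],[0,0,0]],[0.95,[30,37,-142],[0,0,-0.05]],[0.95,[65,79,-142],[0,0,-0.1]],[0.95,[100,122,-142],[0,0,-0.16]],[0.95,[135,165,-142],[0,0,-0.22]],[0.95,[170,207,-142],[0,0,-0.28]],[0.95,[205,250,-142],[0,0,-0.33]],[0.95,[240,293,-142],[0,0,-0.38]],[0.95,[265,324,-142],[0,0,-0.42]],[0.95,[277,339,-142],[0,0,-0.438]],[0.95,[277,339,-142],[0,0,-0.438]]]'
python3 - <<'E'
from h import *
s=arm.get_state();print(s["tcp_pos"],s["joints"].round(2),s["opening"])
c=cam("wrist");save(c,"w3.png");P=pts(c)
r=(P[...,:2]-O[:2])@np.c_[RX[:2],RY[:2]]
m=(abs(r[...,0]-.12)<.03)&(P[...,2]>.19)&(P[...,2]<.225)&(abs(r[...,1])<.18);q=r[m];print(len(q))
l=cv2.fitLine(P[m][:,:2].astype(np.float32),cv2.DIST_HUBER,0,.01,.01).ravel();print(l,np.percentile(q,[5,50,95],axis=0).round(4),np.percentile(P[m][:,2],[50,95]))
F=c["frame"].astype(int);b=m&(F[...,0]-F[...,2]>8);print(b.sum(),P[b].mean(0) if b.sum() else 0, np.percentile(r[b],[2,50,98],axis=0))
for c in(cam("scene"),):
    P=pts(c);d=(P[...,:2]-s["tcp_pos"][:2])@np.c_[RX[:2],RY[:2]];z=P[...,2]-s["tcp_pos"][2]+.1982
    k=(abs(d[...,0])<.03)&(abs(d[...,1])<.04)
    for lo,hi in((.0,.05),(.138,.16)):
        j=k&(z>lo)&(z<hi);print(lo,j.sum(),np.percentile(d[j],[5,50,95],axis=0).round(3).tolist(),np.percentile(z[j],[1,50,99]).round(3)) if j.sum() else 0
E
```

```text
time_s: 22.28
tcp_pos: [0.5341, 0.1093, 0.34]
tcp_rot: [-0.273, -3.128, 0.003]
force: [0.3, -1.4, -2.5]
opening: 0.182
grasp_force: 45.0
[0.53405329 0.10928213 0.33998547] [-0.91  0.12  0.7   1.54 -0.08  1.51  1.19] 0.18228247867038658
1296
[0.17341083 0.9848496  0.6577785  0.09105064] [[ 0.1133 -0.1768]
 [ 0.1162  0.0002]
 [ 0.1228  0.1765]] [0.20477337 0.20664408]Traceback (most recent call last):
  File "<stdin>", line 7, in <module>
    return _quantile_unchecked(
        a, q, axis, out, overwrite_input, method, keepdims, weights)
    return _ureduce(a,
                    func=_quantile_ureduce_func,
    ...<5 lines>...
                    overwrite_input=overwrite_input,
                    method=method)
    r = func(a, **kwargs)
    result = _quantile(arr,
                       quantiles=q,
    ...<2 lines>...
                       out=out,
                       weights=wgt)
    slices_having_nans = np.isnan(arr[-1, ...])
                                  ~~~^^^^^^^^^
IndexError: index -1 is out of bounds for axis 0 with size 0
```

View pics/w3.png

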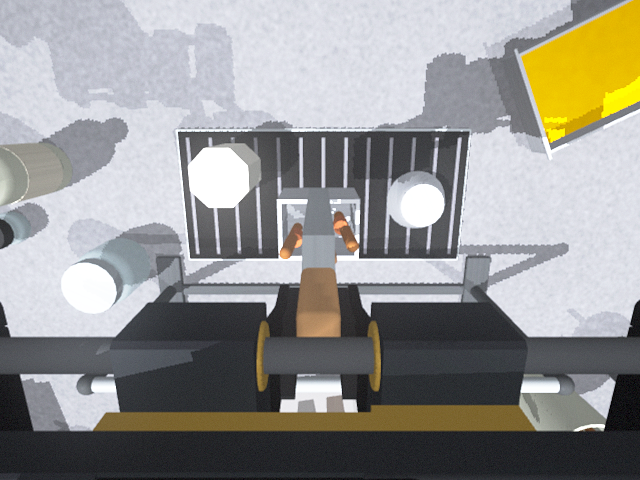

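The caddy is at (318,225) in the wrist view, between the cup (225,175) and the dish (417,200). The rail ends are at (85,385) and (570,385). I'll lower, then advance to put the rail between brushes and tongue.

```bash
python3 -m inch '[[0.95,[0,0,25],[0,0,0]],[0.95,[0,0,48],[0,0,0]],[0.95,[0,0,55],[0,0,0]],[0.95,[-25,0,55],[0,0,0]],[0.95,[-50,0,55],[0,0,0]],[0.95,[-75,0,55],[0,0,0]],[0.95,[-90,0,55],[0,0,0]],[0.95,[-100,0,55],[0,0,0]],[0.95,[-110,0,55],[0,0,0]],[0.95,[-120,0,55],[0,0,0]],[0.95,[-127,0,55],[0,0,0]],[0.95,[-127,0,55],[0,0,0]]]'
python3 - <<'E'
from h import *
s=arm.get_state();print((np.array(s["tcp_pos"])-O)@np.c_[RX,RY],s["tcp_pos"])
c=cam("scene");cv2.imwrite("pics/s4.png",cv2.resize(c["frame"][130:330,280:500],(770,700))[:600,:,::-1])
P=pts(c);d=(P[...,:2]-s["tcp_pos"][:2])@np.c_[RX[:2],RY[:2]];z=P[...,2]-s["tcp_pos"][2]+.1982
k=(abs(d[...,0])<.03)&(abs(d[...,1])<.04)
for lo,hi in((.0,.05),(.138,.16)):
        j=k&(z>lo)&(z<hi);print(lo,j.sum(),np.percentile(d[j],[5,50,95],axis=0).round(3).tolist(),np.percentile(z[j],[1,50,99]).round(3)) if j.sum() else 0
F=c["frame"].astype(int);V,U=np.mgrid[:480,:640]
r=(P[...,:2]-O[:2])@np.c_[RX[:2],RY[:2]]
m=(abs(P[...,2]-.2)<.02)&(abs(r[...,0]-.12)<.025)&(r[...,1]<.18)&(r[...,1]>-.18)&(abs(d[...,1])>.04);print("rail",np.percentile(r[m][:,0],[5,50,95]),np.percentile(P[m][:,2],[5,50,95]))
b=m&(F[...,0]-F[...,2]>6);print(b.sum(),r[b].mean(0),np.percentile(r[b][:,1],[2,98]),U[b].mean(),V[b].mean())
E
```

```text
time_s: 23.82
tcp_pos: [0.6593, 0.0865, 0.2843]
tcp_rot: [-0.275, -3.128, 0.003]
force: [-0.4, -0.2, -2.5]
opening: 0.18
grasp_force: 45.0
[ 0.11891526 -0.00512647] [0.6592745  0.08652969 0.28434743]
0.0 663 [[-0.025, -0.032], [0.013, -0.015], [0.02, 0.026]] [0.001 0.03  0.05 ]
0.138 124 [[-0.025, -0.01], [0.013, -0.004], [0.019, 0.006]] [0.138 0.15  0.16 ]
rail [0.11558073 0.12165325 0.12422617] [0.19895606 0.20513113 0.20799947]
13 [ 0.12316982 -0.08926831] [-0.09370639 -0.08261791] 384.61538461538464 242.92307692307693
```

View pics/s4.png

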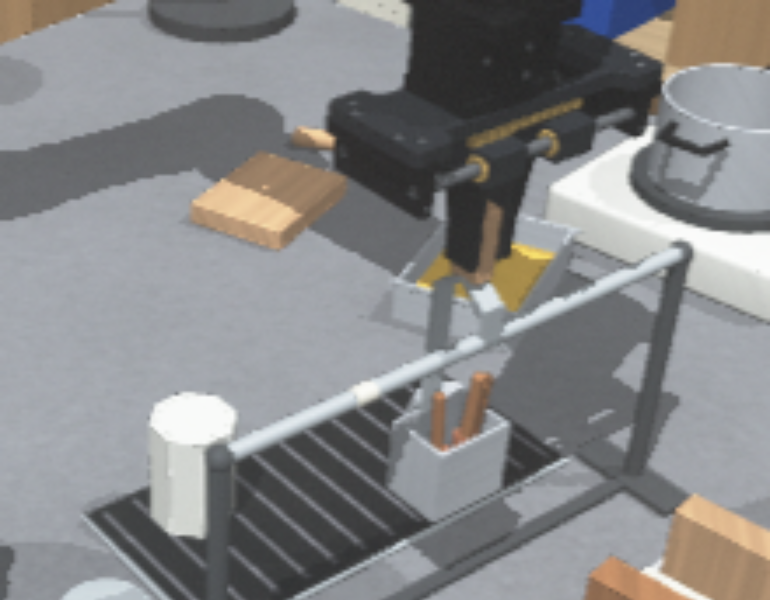

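The rail (crop 480,345) lies between the tongue (488,310) and the strap (440,330), with the band at (368,393), about 83 mm away. I'll lower the hook onto the rail.

```bash
python3 -m inch '[[0.95,[-1,0,12],[0,0,0]],[0.95,[-1,0,24],[0,0,0]],[0.95,[-1,0,32],[0,0,0]],[0.95,[-1,0,36],[0,0,0]],[0.95,[-1,0,38],[0,0,0]],[0.95,[-1,0,39],[0,0,0]],[0.95,[-1,0,40],[0,0,0]],[0.95,[-1,0,40],[0,0,0]]]'
```

```text
time_s: 24.88
tcp_pos: [0.66, 0.0865, 0.2446]
tcp_rot: [-0.274, -3.128, 0.002]
force: [-0.2, 0.3, -2.6]
opening: 0.18
grasp_force: 45.0
```

```bash
python3 -m inch '[[0.95,[0,0,0.5],[0,0,0]],[0.95,[0,0,1],[0,0,0]],[0.95,[0,0,1.5],[0,0,0]],[0.95,[0,0,2],[0,0,0]],[0.95,[0,0,2],[0,0,0]]]'
```

```text
time_s: 25.5
tcp_pos: [0.6604, 0.0865, 0.2433]
tcp_rot: [-0.274, -3.129, 0.002]
force: [0.4, 0.3, 5.6]
opening: 0.181
grasp_force: 45.0
```

The hook is seated on the rail with about 8 N. Now I slide it along the rail toward the band.

```bash
python3 -m inch '[[0.95,[0,-3,-0.3],[0,0,0]],[0.95,[0,-10,-0.3],[0,0,0]],[0.95,[0,-18,-0.3],[0,0,0]],[0.95,[0,-26,-0.3],[0,0,0]],[0.95,[0,-34,-0.3],[0,0,0]],[0.95,[0,-42,-0.3],[0,0,0]],[0.95,[0,-50,-0.3],[0,0,0]],[0.95,[0,-55,-0.3],[0,0,0]],[0.95,[0,-58,-0.3],[0,0,0]],[0.95,[0,-58,-0.3],[0,0,0]]]'
cat > m.py <<'E'
from h import *
s=arm.get_state();print("tcp rack",(np.array(s["tcp_pos"])-O)@np.c_[RX,RY])
for n in("scene","top"):
    c=cam(n);P=pts(c);F=c["frame"].astype(int);r=(P[...,:2]-O[:2])@np.c_[RX[:2],RY[:2]]
    d=(P[...,:2]-s["tcp_pos"][:2])@np.c_[RX[:2],RY[:2]]
    m=(abs(P[...,2]-.2)<.012)&(abs(r[...,0]-.12)<.012)&(abs(r[...,1])<.18);b=m&(F[...,0]-F[...,2]>6)&(F[...,0]-F[...,2]<40)
    k=(abs(d[...,0])<.035)&(abs(d[...,1])<.03)
    print(n,"band",b.sum(),np.percentile(r[b][:,1],[2,50,98]).round(4) if b.any() else 0)
    for lo,hi,t in((.185,.208,"tongue/strap"),(.05,.095,"tin"),(.215,.262,"grip")):
        j=k&(P[...,2]>lo)&(P[...,2]<hi)&((abs(d[...,0])>.015)|(lo!=.185))
        if j.sum()>5:print("  ",t,j.sum(),np.percentile(r[j][:,1],[3,50,97]).round(4),np.percentile(r[j][:,0],[3,50,97]).round(4))
    np.save(n+".npy",c["frame"])
a=np.load("scene.npy")[190:310,330:450];b=np.load("top.npy")[150:210,260:350]
im=np.zeros((600,800,3),np.uint8);im[:400,:400]=cv2.resize(a,(400,400));im[:267,400:]=cv2.resize(b,(400,267));cv2.imwrite("pics/m%.1f.png"%s["time_s"],im[:,:,::-1])
E
python3 m.py
```

```text
time_s: 26.75
tcp_pos: [0.6503, 0.0296, 0.2433]
tcp_rot: [-0.274, -3.129, 0.001]
force: [4.7, 2.3, 4.0]
opening: 0.178
grasp_force: 45.0
tcp rack [ 0.11989874 -0.06279003]
scene band 16 [-0.0924 -0.0863 -0.051 ]
   tongue/strap 76 [-0.0717 -0.0663 -0.0562] [0.0938 0.137  0.1401]
   tin 495 [-0.0927 -0.0655 -0.035 ] [0.0948 0.138  0.1405]
   grip 325 [-0.0826 -0.0691 -0.0478] [0.1096 0.1272 0.1303]
top band 6 [-0.094  -0.0925 -0.0616]
   tongue/strap 30 [-0.069  -0.064  -0.0589] [0.0954 0.0979 0.1041]
   tin 215 [-0.0912 -0.0703 -0.0426] [0.0959 0.1172 0.1408]
```

```bash
python3 -m inch '[[0.95,[0,-5,0],[0,0,0]],[0.95,[0,-11,0],[0,0,0]],[0.95,[0,-17,0],[0,0,0]],[0.95,[0,-22,0],[0,0,0]],[0.95,[0,-25,0],[0,0,0]],[0.95,[0,-25.5,0],[0,0,0]],[0.95,[0,-25.5,0],[0,0,0]]]'
python3 m.py;ls pics
```

```text
time_s: 27.72
tcp_pos: [0.6459, 0.0051, 0.2433]
tcp_rot: [-0.273, -3.129, 0.001]
force: [5.3, 3.5, 3.4]
opening: 0.181
grasp_force: 45.0
tcp rack [ 0.11977307 -0.08765549]
scene band 1 [-0.0834 -0.0834 -0.0834]
   tongue/strap 80 [-0.0969 -0.0915 -0.082 ] [0.0941 0.1372 0.1402]
   tin 547 [-0.1175 -0.0909 -0.0599] [0.0948 0.1376 0.1403]
   grip 339 [-0.1079 -0.0935 -0.0718] [0.1088 0.1269 0.13  ]
top band 3 [-0.1209 -0.1204 -0.1186]
   tongue/strap 12 [-0.0937 -0.0926 -0.091 ] [0.0956 0.0987 0.1031]
   tin 176 [-0.1158 -0.0984 -0.0792] [0.096  0.1172 0.1405]
crop1.png
m26.8.png
m27.7.png
s2.png
s3.png
s4.png
scene0.png
top0.png
w1.png
w2.png
w3.png
wrist0.png
```

View pics/m27.7.png

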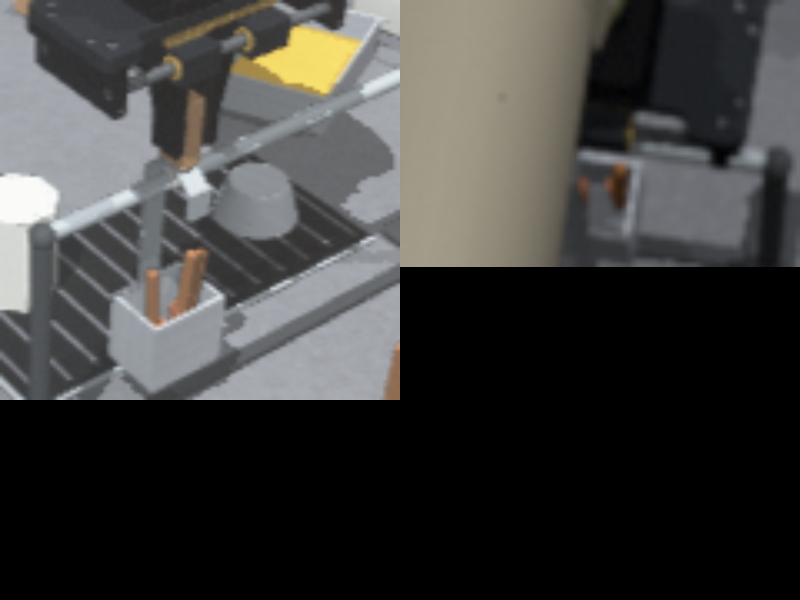

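The hook at crop (188,180) covers where the band was at (182,178), and the caddy hangs upright. I'll relieve the side load, release and rise.

```bash
python3 -m inch '[[0.95,[-1,-0.3,-0.5],[0,0,0]],[0.95,[-1,-0.3,-0.5],[0,0,0]],[0.6,[-1,-0.3,-0.5],[0,0,0]],[0.4,[-1,-0.3,-0.5],[0,0,0]],[0.2,[-1,-0.3,-0.5],[0,0,0]],[0.2,[-1,-0.3,-0.5],[0,0,0]],[0.2,[-1,-0.3,-20],[0,0,0]],[0.2,[-1,-0.3,-60],[0,0,0]],[0.2,[-1,-0.3,-120],[0,0,0]],[0.2,[60,0,-180],[0,0,0]],[0.2,[120,0,-180],[0,0,0]],[0.2,[180,0,-180],[0,0,0]],[0.2,[180,0,-180],[0,0,0]],[0.2,[180,0,-180],[0,0,0]]]'
sed -i 's/^s=arm.get_state.*/&\ns["tcp_pos"]=[.6459,.0051,.2433]/' m.py; python3 m.py
python3 - <<'E'
from h import *
t=cam("top");P=pts(t);F=t["frame"].astype(int)
for n,x,y,w,lo in(("cup",.4927,.0195,.05,.08),("dish",.564,.221,.045,.03),("grip",.6459,.005,.04,.25)):
    m=(np.hypot(P[...,0]-x,P[...,1]-y)<w)&(P[...,2]>lo)&(P[...,2]<.29);q=P[m]
    if len(q)>5:print(n,cv2.minAreaRect((q[:,:2]*1000).astype(np.float32)),np.percentile(q[:,2],[2,50,98]))
E
```

```text
time_s: 29.58
tcp_pos: [0.468, 0.0357, 0.425]
tcp_rot: [0.273, 3.129, 0.003]
force: [0.7, 0.7, -0.5]
opening: 0.402
grasp_force: 0.0
tcp rack [-0.06073662 -0.08805664]
scene band 5 [-0.0946 -0.0843 -0.0711]
   tongue/strap 75 [-0.0977 -0.0924 -0.0822] [0.0963 0.1383 0.1413]
   tin 511 [-0.1174 -0.0906 -0.0607] [0.0982 0.1414 0.1444]
   grip 273 [-0.099  -0.096  -0.0839] [0.1054 0.1223 0.1285]
top band 10 [-0.0961 -0.0949 -0.0884]
   tongue/strap 49 [-0.0952 -0.0887 -0.0796] [0.0964 0.1008 0.1409]
   tin 178 [-0.1158 -0.094  -0.0583] [0.1002 0.1263 0.1446]
   grip 119 [-0.0957 -0.0896 -0.0811] [0.1059 0.1121 0.1274]
cup ((491.5885314941406, 1.4437789916992188), (45.94892501831055, 21.032854080200195), 13.04067325592041) [0.0817747  0.09314672 0.09778754]
grip ((643.1161499023438, 5.210483074188232), (15.86758804321289, 23.526121139526367), 81.33623504638672) [0.25276548 0.2600493  0.26377475]
```

```bash
python3 -m inch '[[0.2,[0,60,0],[0,0,0]],[0.2,[0,120,0],[0,0,0]],[0.2,[0,180,0],[0,0,0]],[0.2,[0,240,0],[0,0,0]],[0.2,[0,240,0],[0,0,0]],[0.2,[0,240,0],[0,0,0]]]'
python3 m.py
python3 - <<'E'
from h import *
t=cam("top");P=pts(t)
for n,x,y,w,lo in(("cup",.4927,.0195,.05,.08),("dish",.564,.221,.045,.03),("jar",.584,-.148,.045,.08),("bottle",.4527,-.2,.04,.16),("grip",.6459,.005,.04,.25)):
    m=(np.hypot(P[...,0]-x,P[...,1]-y)<w)&(P[...,2]>lo)&(P[...,2]<.29);q=P[m]
    if len(q)>5:print(n,cv2.minAreaRect((q[:,:2]*1000).astype(np.float32)),np.percentile(q[:,2],[2,50,98]))
F=t["frame"].astype(int)
for u in range(284,314,2):
    print(u,[tuple(F[v,u]) for v in (176,178,180,182)])
E
```

```text
time_s: 30.48
tcp_pos: [0.5113, 0.2716, 0.4218]
tcp_rot: [-0.277, -3.127, 0.007]
force: [-0.3, -0.9, 0.5]
opening: 0.402
grasp_force: 0.0
tcp rack [-0.05864444  0.15182035]
scene band 5 [-0.0957 -0.0855 -0.0716]
   tongue/strap 74 [-0.0982 -0.0919 -0.0821] [0.0953 0.1382 0.1414]
   tin 489 [-0.1173 -0.0888 -0.0603] [0.1007 0.1449 0.1479]
   grip 285 [-0.0987 -0.096  -0.0834] [0.1047 0.1212 0.1277]
top band 11 [-0.0961 -0.0949 -0.0863]
   tongue/strap 45 [-0.0954 -0.0886 -0.0799] [0.097  0.1009 0.1417]
   tin 213 [-0.1163 -0.0916 -0.0591] [0.103  0.1236 0.1481]
   grip 112 [-0.0956 -0.0892 -0.0806] [0.1045 0.1108 0.1268]
cup ((492.59503173828125, 19.388795852661133), (58.09209060668945, 57.852577209472656), 34.89021301269531) [0.08593872 0.09353624 0.0974689 ]
dish ((564.9510498046875, 221.50746154785156), (55.03666687011719, 57.317626953125), 25.44736099243164) [0.03113988 0.04217534 0.04790364]
jar ((583.55908203125, -148.4715576171875), (56.927608489990234, 58.532020568847656), 88.09130859375) [0.08082692 0.08612227 0.09066632]
bottle ((452.7242126464844, -200.01766967773438), (25.
[... 2368 characters left out ...]
int64(127), np.int64(132)), (np.int64(155), np.int64(162), np.int64(168)), (np.int64(114), np.int64(119), np.int64(122))]
308 [(np.int64(118), np.int64(120), np.int64(125)), (np.int64(117), np.int64(121), np.int64(126)), (np.int64(158), np.int64(166), np.int64(172)), (np.int64(134), np.int64(141), np.int64(146))]
310 [(np.int64(120), np.int64(122), np.int64(128)), (np.int64(119), np.int64(122), np.int64(127)), (np.int64(158), np.int64(165), np.int64(171)), (np.int64(142), np.int64(149), np.int64(154))]
312 [(np.int64(123), np.int64(124), np.int64(130)), (np.int64(119), np.int64(120), np.int64(126)), (np.int64(147), np.int64(154), np.int64(160)), (np.int64(147), np.int64(155), np.int64(160))]
```

The caddy's tin has drifted about 8 mm in x since release. I'll let a second pass and see whether its tilt has settled.

```bash
for i in 1 2; do python3 -m inch '[[0.2,[0,0,0],[0,0,0]],[0.2,[0,0,0],[0,0,0]],[0.2,[0,0,0],[0,0,0]],[0.2,[0,0,0],[0,0,0]],[0.2,[0,0,0],[0,0,0]],[0.2,[0,0,0],[0,0,0]],[0.2,[0,0,0],[0,0,0]],[0.2,[0,0,0],[0,0,0]]]' | head -1; python3 m.py; done
```

```text
time_s: 31.62
tcp rack [-0.05975613  0.15220207]
scene band 4 [-0.0958 -0.0832 -0.0739]
   tongue/strap 74 [-0.0987 -0.0914 -0.0827] [0.0967 0.1386 0.141 ]
   tin 510 [-0.1174 -0.0896 -0.0606] [0.1015 0.1453 0.1486]
   grip 281 [-0.0984 -0.0959 -0.0836] [0.1049 0.121  0.1279]
top band 10 [-0.0959 -0.095  -0.0859]
   tongue/strap 46 [-0.0955 -0.0888 -0.0795] [0.0968 0.0998 0.1422]
   tin 220 [-0.1162 -0.09   -0.0589] [0.103  0.1227 0.1483]
   grip 117 [-0.0956 -0.0897 -0.0809] [0.1053 0.1114 0.1262]
time_s: 32.72
tcp rack [-0.05974737  0.15218178]
scene band 5 [-0.0945 -0.089  -0.073 ]
   tongue/strap 76 [-0.0983 -0.0915 -0.0818] [0.0962 0.1386 0.1414]
   tin 509 [-0.1175 -0.0898 -0.0608] [0.1017 0.1452 0.1485]
   grip 286 [-0.0986 -0.0961 -0.0834] [0.105  0.121  0.1281]
top band 11 [-0.0958 -0.095  -0.086 ]
   tongue/strap 49 [-0.0953 -0.0887 -0.0797] [0.0968 0.1008 0.1413]
   tin 219 [-0.1162 -0.0888 -0.059 ] [0.1031 0.1237 0.1481]
   grip 116 [-0.0956 -0.0894 -0.0808] [0.1048 0.1116 0.1267]
```

It has settled at its natural hang, with the hook within about 1 mm of the band. Signing off.

```bash
python3 -c "
from cell import arm
print(arm.sign_off())"
```

```text
the job is handed in; nothing more can be done
None
```

The job is handed in: the white cup stands mouth-down on the mat; the caddy was hooked about 83 mm from the band, slid along the rail and now hangs within about 1 mm of it, tilted roughly 3°; the dish, jar and bottle measure as unmoved, and I did not re-measure the rest.

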